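# Close the incubator and check its chamber with a stem thermometer

### The arm

A 7-joint arm with a two-finger parallel gripper is mounted at the origin on the work surface. World frame = base frame: x ahead of the robot, y to its left, z up, the work surface at z = 0. Lengths are in m, angles in rad, forces in N, time in s.
With the tool pointing down it reaches from about 0.4 to 0.875 m from the base axis. Payload 19.3 kg.
Tool frame: the origin (TCP) lies midway between the tips of the shut fingers; the grasp point (between the pads) lies 19 mm behind it; z points along the fingers, y is the line along which they close (so a half turn about z gives the same grasp; the last joint's range is limited). The gripper opens to 85 mm and grips with 20 to 120 N. Pads are 22 mm wide; open, the fingers measure 114 mm over their backs; the gripper's body (76 mm by 85 mm) begins 54 mm behind the grasp point. The pads swing forward as they close: fully open they stand 13 mm farther back than shut.
Start: joints at [-1.342, 0.521, -0.036, 1.599, 0.021, 1.021, -0.113], TCP at [0.184, 0.597, 0.231] pointing down, gripper open.
Joint ranges: [-2.91, 2.91], [-0.3, 2.13], [-1.5, 1.42], [0.17, 2.43], [-1.26, 4.41], [0.16, 1.93], [-2.52, 2.52]. Speed limits (rad/s): [1.89, 1.89, 2.39, 2.39, 3.01, 3.01, 3.01].

### API

Orientations are given as [roll, pitch, yaw] about the fixed x, y, z axes, in that order (R = Rz(yaw) Ry(pitch) Rx(roll)).
In Python, from workcell import * gives the robot as it stands.
- The arm moves only by the shell command python3 -m creep 'ROWS' [FORCE]. ROWS is JSON, a list that holds one entry, the list of rows, each a list of 7 numbers: the closure, from -1 (fully open) to 1 (shut), then the shift along the tool's x, y, z in m, then the turn, a rotation vector about the tool's x, y, z in degrees. A call has 1 to 10 rows; each row shifts and turns the commanded pose from where the row before left it, along the tool's axes as they then stand; what a row does not reach is not made up. A row lasts 1/10 s, in which the tool goes at most 50 mm and 8.59 degrees, less where a joint would pass 70% of its speed; a pose out of reach is approached as far as the arm can. A call is refused whole if a number of a shift passes 0.05 or a number of a turn 8.59, either way. A call with a gripper value outside its range is refused whole. The fingers move at their own pace and stop on an object; FORCE is the grip in N (left out, the last holds). Time passes only in rows, so rows that do not move let the fingers close. It gives the time, the measured TCP pose, the force, the opening and the grip force at its end, in the units of the state.
- observe(): the state, without advancing time (a new reading comes with each control period).
- grab_frame(name): name is "scene" or "top" or "wrist"; returns a dict with "image" (480x640x3 uint8, red, green, blue), "range_z" (480x640 float32, m along the optical axis (not along the pixel's ray), 0 where there is no reading), "fx", "fy", "cx", "cy" (pixels), "R" (3x3) and "t" (3): a world point X has camera coordinates R X + t; the wrist camera has in their place "T_tool_cam" (4x4, takes a point from camera to tool coordinates, whose origin is the TCP and whose axes are the flange's). Camera axes: x right, y down, z forward; pixel columns grow to the right and rows downward; lengths in m; the calibration is good to about 2 mm. A picture is of the moment at which its call begins: read the wrist's pose just before it.
- job_done(): hands the job in; it is judged then, once.
Trained networks look in a picture, given as the dict that the camera call returned (one of the last four; its "shot" number tells which), for a name from the list of things; names that differ only in an ending like _2 or _b are one class to them, and where a whole thing is asked for, a point or a joint stands for the part that bears it (a point fixed in the world has none). Each returns a list of dicts, best first, with "confidence" (0 to 1); they miss things now and then, are a little off and sometimes report something else, mostly with a low value. They report only what shows in the picture. A call takes as long as a camera call. They do not tell look-alikes from the thing itself.
- find_in(picture, thing): "extent" ([centre column, centre row, width, height] in pixels, round what is visible of it).
- outline_of(picture, thing): "region" (480x640 bool, what is visible of it) and "extent" ([centre column, centre row, width, height] in pixels, round what is visible of it).
- tip_of(picture, thing): "position" ([column, row] in pixels: a listed point, or the origin of a listed thing).
The state is a dict: "clock": time; "qpos": joint angles; "qd": joint speeds; "joint_efforts": joint torques, N m; "position": TCP position; "tool_rot": TCP orientation; "force": force on the tool from outside, world axes, zero at the start; "moment": the same for the moment, N m; "grip_width": finger opening in m; "finger_force": force on a finger pad.
Only numpy, scipy, OpenCV 4.12 (cv2) and the standard library are available. Lean on these libraries where they do the work, as an engineer would, in place of code of your own. Each camera call takes 0.05 s, during which the arm holds its last target. There are 200 camera calls.

### The job

The reaction incubator's loose cover half has been left standing off: slide it up flush and square against the fixed half so that no gap is left and their sides line up. Then take the stem thermometer out of its stand and lower its stem through the port in the fixed half until its immersion ring is level with the rim of the port, without the thermometer touching the incubator or its cover anywhere, and finish while still holding it there, upright, still and centred in the port. Leave the other things on the bench where they are.

Things in the scene. Friction and masses are not known exactly. Their poses are not given: they have to be found in the camera images.
- incubator: bench incubator, white casing, grey base, 230 (x) x 340 (y) x 100 mm high without covers, fast on the bench. Origin: centre of underside; x across (control panel on -x side), y lengthwise, z up. Open chamber; 35 mm walls whose level rim (100 mm up) carries the covers; floor 28 mm up. A fixed aluminium cover half, 12 mm thick, covers y -170 to 0 mm, full width; the +y half is for the loose one
- seam_mid (a point): middle of the fixed cover half's mating edge, at its underside (height of the casing rim, 100 mm up); axes as the incubator's. The mating edge runs along x, 115 mm to either side, and faces +y
- port_rim (a point): centre of the top rim of the thermometer port: black upright collar on the fixed cover half, 34 mm outside diameter, 13 mm high above the cover (rim 125 mm above the bench), with a straight round 16 mm bore through collar and cover (25 mm long); the chamber below it is empty down to its floor. Axes as the incubator's, z up
- cover_handle (a point): centre of the loose cover half's handle bar: black, 14 x 14 mm, 112 mm long along the cover's x, 34 mm above the plate's top face, 46 mm above its underside, over the plate's middle, on two 12 mm posts 96 mm apart. Axes: the cover's, z up; the -y edge (82.5 mm away) meets the fixed half. Closed: axes parallel to the incubator's, handle 82.5 mm from seam_mid along the incubator's +y
- cover_corner_near (a point): corner of the loose cover half at the -x end of its mating (-y) edge, at the underside; axes the cover's. Closed, it is 115 mm from seam_mid along the incubator's -x
- cover_corner_far (a point): corner of the loose cover half at the +x end of its mating (-y) edge, at the underside. Closed, it is 115 mm from seam_mid along the incubator's +x
- thermo_handle (a point): centre of the thermometer's handle, an upright flat white body 18 (x) x 34 (y) x 70 mm (z), small display on its -x face; grip it by the two 34 mm wide faces, which look along x. From its underside a straight steel stem, 6 mm diameter, 110 mm long, points down (-z): this point is 145 mm above the tip, 85 mm above the immersion ring
- thermo_ring (a point): centre of the immersion ring, a thin black band of 9 mm diameter around the stem, 60 mm above the tip; on the stem's axis
- thermo_tip (a point): lower end of the stem, on the stem's axis; axes as the handle's
- thermometer: the stem thermometer as a whole, about 90 g; origin at the tip of its stem, z up along the stem to the handle. It stands upright in its stand, the handle's underside resting on the stand's top, 125 mm above the bench
- stand: thermometer stand, fixed on the bench: steel foot disc 80 mm across, upright 22 mm tube with a 36 mm grey collar on top, 125 mm high, bore 14 mm; the stem hangs in the bore, its tip 15 mm above the bench. Origin: centre of its underside
- jar: bystander: white plastic jar, 60 mm across, 100 mm high; origin at its underside
- vial: bystander: small brown bottle, 36 mm across, 70 mm high; origin at its underside
- wash_bottle: bystander: white bottle with grey cap, 64 mm across, 160 mm high; origin at its underside
- meter: bystander: flat white hand-held meter, 92 x 56 x 18 mm; origin at its underside
- tube_rack: bystander: white rack of tubes, 55 x 130 x 90 mm; origin at its underside
- timer: bystander: grey timer, 26 x 66 x 62 mm; origin at its underside
- tip_box: bystander: grey box with white lid, 88 x 123 x 67 mm; origin at its underside
- cover: the loose cover half, an aluminium plate 230 (x) x 165 (y) x 12 mm with a bridge handle, about 0.55 kg, lying flat on the casing rim and sliding there with friction: origin at the centre of its underside, axes as at its handle
Things that resemble listed ones, but are neither listed nor needed, are in the scene too. What is shaped like the thermometer but brown or orange is not meant.

How it is judged:
On the way, in this order (a step that is already met when the one before it is completed fails the run):
1. the loose cover half is butted flush and square against the fixed half (y of cover_corner_near in the frame of incubator between -0.003 and 0.003 m and x of cover_corner_near in the frame of incubator between -0.121 and -0.109 m and z of cover_corner_near in the frame of incubator between 0.096 and 0.104 m and y of cover_corner_far in the frame of incubator between -0.003 and 0.003 m and x of cover_corner_far in the frame of incubator between 0.109 and 0.121 m and z of cover_corner_far in the frame of incubator between 0.096 and 0.104 m), for 0.3 s.
2. the thermometer is lifted clear of its stand (height (world z) of thermo_tip above 0.126 m and contact force between thermometer and the fingers above 1 N), for 0.1 s.
At the end, for the whole second after the job is handed in: Cover closed on the rim: both mating corners within 3 mm of the seam and 6 mm sideways of the fixed half; thermometer gripped (over 1 N), still, not touching the incubator; ring within 8 mm of the port rim's height and 3.5 mm of the bore axis, tip within 5 mm of the axis (all of step 1 and horizontal distance between thermo_ring and port_rim below 0.0035 m and horizontal distance between thermo_tip and port_rim below 0.005 m and z of thermo_ring in the frame of port_rim between -0.008 and 0.008 m and contact force between thermometer and the fingers above 1 N and contact force between thermometer and incubator below 0.2 N and linear speed of thermometer below 0.02 m/s); the arm keeps its last pose, push and grip.
It fails at once if the thermometer touches the incubator or its cover (contact force between thermometer and incubator above 0.3 N or contact force between thermometer and cover above 0.3 N).
It fails at once if a bystander is moved by more than 30 mm (distance of any of jar, vial, wash_bottle, meter, tube_rack, timer, tip_box from where it was at the start of the episode above 0.03 m).
It also fails if it takes over 59 s, if anything falls off the work surface, if the arm or the gripper's body presses on something with over 40 N, if the wrist force passes 120 N, or if a joint passes its speed limit or range.

## Working session

There is one attempt and no reset: what is moved stays moved. The work goes in short steps, Python scripts to look and compute and a shell command to move; the robot and the scene stay as the last step left them, time stands still between calls to the robot, and variables do not carry over. Pictures are saved under pics/ and viewed, at most 10 in all, crops included, and the job is handed in when it is done.

```bash
ls; mkdir -p pics; cat > h.py <<'E'
from workcell import *
import numpy as np, cv2
from scipy.spatial.transform import Rotation as Ro
def w(f,u,v,z=None,s=None):
    # pixel -> world by range (z=None) or plane of world height z
    if 'R' in f: R=np.array(f['R']).T; c=-R@np.array(f['t'])
    else:
        T=np.array(f['T_tool_cam']); Rt=Ro.from_euler('xyz',s['tool_rot']).as_matrix()
        R=Rt@T[:3,:3]; c=Rt@T[:3,3]+np.array(s['position'])
    d=R@np.array([(u-f['cx'])/f['fx'],(v-f['cy'])/f['fy'],1])
    k=f['range_z'][int(round(v)),int(round(u))] if z is None else (z-c[2])/d[2]
    return c+k*d
E
python3 - <<'E'
from h import *
print(observe())
for n in ('scene','top'):
    f=grab_frame(n); cv2.imwrite(f'pics/{n}0.png',f['image'][:,:,::-1])
    for t in ('incubator','port_rim','cover_handle','cover_corner_near','cover_corner_far','seam_mid','thermo_handle','thermometer','thermo_ring','stand'):
        r=tip_of(f,t)
        for q in r[:3]:
            p=q['position']
            try: x=w(f,*p).round(3)
            except Exception as e: x=e
            print(n,t,round(q['confidence'],2),np.round(p,1),x)
E
```

```text
pics
{'clock': 0.0, 'qpos': array([-1.34217958,  0.52201636, -0.0363315 ,  1.59999332,  0.02118156,
        1.02111532, -0.11278914]), 'qd': array([ 0.00108822, -0.00092749, -0.00126255, -0.00015451,  0.00100369,
       -0.00067747,  0.00024611]), 'joint_efforts': array([-8.38608048e-04, -9.27101469e+01,  1.97927959e+00, -3.69927907e+01,
        1.78068416e-02,  8.25522118e-03, -5.88291016e-06]), 'position': array([0.18392219, 0.59697106, 0.23072948]), 'tool_rot': array([-3.14044636e+00,  6.47377685e-05,  2.84277048e+00]), 'force': array([-0.04429682, -0.60349586,  0.69023886]), 'moment': array([ 0.02603404, -0.02105146, -0.00548279]), 'finger_force': 0.0, 'grip_width': 0.08541472762268804}
scene incubator 0.84 [353.7 272.7] [0.552 0.074 0.024]
scene port_rim 0.67 [312.3 236. ] [ 0.567 -0.031  0.126]
scene cover_handle 0.79 [419.5 268.8] [0.545 0.212 0.151]
scene cover_handle 0.66 [178.  235.5] [ 0.674 -0.346  0.04 ]
scene cover_corner_near 0.92 [392.5 225.7] [0.437 0.112 0.102]
scene cover_corner_far 0.83 [361.9 307.7] [0.66  0.139 0.1  ]
scene cover_corner_far 0.72 [317.4 236.4] [ 
[... 1162 characters left out ...]
0.541 0.068 0.116]
top cover_corner_far 0.72 [259.3 198.9] [0.653 0.13  0.1  ]
top seam_mid 0.69 [280.2 240.8] [0.563 0.081 0.026]
top thermo_handle 0.81 [519.6 291.8] [ 0.435 -0.463  0.179]
top thermo_handle 0.71 [482.2 291.4] [ 0.436 -0.39   0.153]
top thermo_handle 0.48 [481.4 244.7] [ 0.535 -0.378  0.195]
top thermometer 0.8 [463.2 294.9] [ 0.438 -0.392 -0.001]
top thermometer 0.64 [497.6 296.4] [ 0.435 -0.474  0.017]
top thermometer 0.54 [460.6 256.1] [ 0.534 -0.38   0.028]
top thermo_ring 0.83 [474.4 291.3] [ 0.448 -0.421  0.001]
top thermo_ring 0.83 [506.4 292.7] [ 0.44  -0.476  0.072]
top stand 0.56 [460.7 254. ] [ 0.54  -0.382  0.025]
top stand 0.53 [259.5 197.2] [0.657 0.129 0.1  ]
```

View pics/scene0.png

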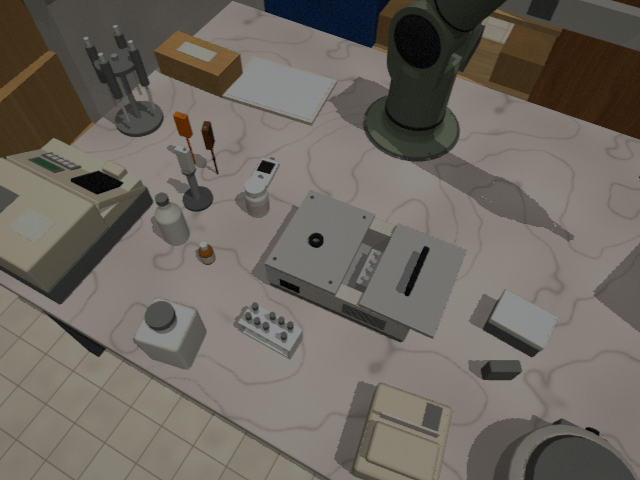

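View pics/top0.png

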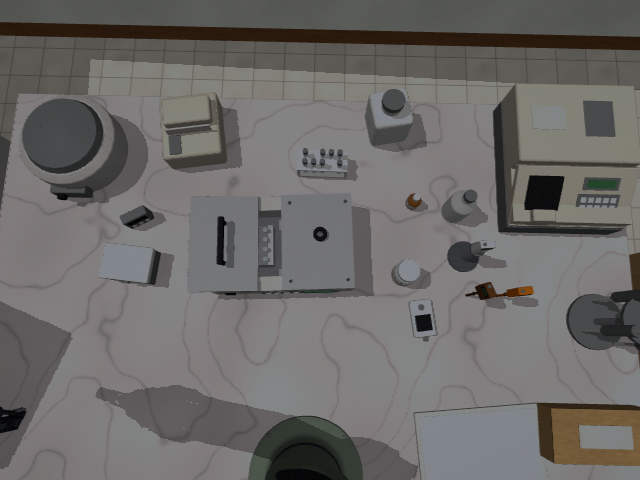

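The scene view shows the white thermometer in its stand at (186,160). Look-alikes are the orange one at (182,125) and the brown one at (208,135), plus the grey multi-stand at (125,85). I choose the white one, at top (484,245). The loose cover's bar is at scene (418,270) and top (222,240), and the port is at top (320,234).

Next I fit the plates from depth and make one close crop of the thermometer.

```bash
cat >> h.py <<'E'
def cloud(f,s=None):
    v,u=np.mgrid[:480,:640]; k=f['range_z']
    P=np.stack([(u-f['cx'])/f['fx']*k,(v-f['cy'])/f['fy']*k,k],-1)
    if 'R' in f: return (P-np.array(f['t']))@np.array(f['R'])
    T=np.array(f['T_tool_cam']); P=P@T[:3,:3].T+T[:3,3]
    return P@Ro.from_euler('xyz',s['tool_rot']).as_matrix().T+np.array(s['position'])
def rects(C,ok,zlo=.106,zhi=.118,minpx=300):
    m=(ok&(C[...,2]>zlo)&(C[...,2]<zhi)).astype(np.uint8)
    n,l,st,_=cv2.connectedComponentsWithStats(m,connectivity=4)
    for i in range(1,n):
        if st[i,4]<minpx: continue
        p=C[l==i]; r=cv2.minAreaRect((p[:,:2]*1000).astype(np.float32))
        print('px',st[i,4],'z',np.median(p[:,2]).round(4),'rect mm',np.round(r[0],1),np.round(r[1],1),round(r[2],2))
E
python3 - <<'E'
from h import *
f=grab_frame('top'); C=cloud(f); ok=f['range_z']>0
rects(C,ok)
print('bar');rects(C,ok,.14,.165,40)
print('collar');rects(C,ok,.119,.135,20)
print('tall');rects(C,ok,.15,.25,20)
g=grab_frame('scene'); D=cloud(g); ok=g['range_z']>0
print('scene');rects(D,ok); print('bar');rects(D,ok,.14,.165,40); print('tall');rects(D,ok,.165,.25,20)
print(np.array(f['R']),f['t'],f['fx'],np.array(g['R']),g['t'])
a=cv2.resize(g['image'][100:220,140:260],(480,480),interpolation=cv2.INTER_CUBIC)
cv2.imwrite('pics/c1.png',cv2.convertScaleAbs(a[:,:,::-1],alpha=1.5))
E
```

```text
px 1311 z 0.1119 rect mm [793.9 612.7] [218.  226.5] 56.63
px 1216 z 0.1135 rect mm [877.1 324.4] [ 71.3 120.3] 8.13
px 2040 z 0.1094 rect mm [ 658.8 -627.4] [291.2 115.8] 85.78
px 6560 z 0.1127 rect mm [551.4 -13.6] [231.4 170.2] 3.08
px 6231 z 0.1129 rect mm [540.2 209.5] [230.5 166.6] 2.22
bar
px 3237 z 0.1506 rect mm [ 761.1 -582.5] [365.8 195.9] 54.75
px 2834 z 0.1473 rect mm [800.2 620.7] [155.9 159.1] 2.89
px 70 z 0.1568 rect mm [ 869.4 -186.1] [49.3 18.3] 78.36
px 107 z 0.1638 rect mm [ 816.5 -729.3] [33.5 60.8] 69.96
px 66 z 0.1636 rect mm [ 786.9 -631. ] [34.4 23.6] 82.4
px 70 z 0.164 rect mm [ 770.6 -729.7] [22.7 36.6] 63.69
px 144 z 0.1597 rect mm [ 656.7 -368.9] [27.6 28.6] 5.88
px 321 z 0.1531 rect mm [540.1 208.7] [112.4  15. ] 2.18
px 43 z 0.1535 rect mm [ 530.7 -387.5] [33.2 13.9] 64.84
px 52 z 0.1526 rect mm [ 434.8 -390.4] [32.9  4. ] 23.64
px 65 z 0.1527 rect mm [ 429.8 -689.3] [23.3 12.2] 12.32
px 70 z 0.1542 rect mm [ 356.8 -658.3] [13.7 22.1] 88.95
px 134 z 0.1512 rect mm [ 73.9 -14.5] [98.5 16.5] 78.86
collar
px 966 z 0.1291 rect mm [ 886.5 -189.1] [ 97.5 100.
[... 2598 characters left out ...]
29.] [115.8 215.5] 32.02
px 123 z 0.1783 rect mm [ 440.7 -475.4] [20.5 34.7] 10.0
px 117 z 0.1789 rect mm [ 439.8 -397.9] [35.9 19. ] 20.85
px 210 z 0.1883 rect mm [ 539.2 -391.5] [19.9 34.9] 1.88
px 4178 z 0.1666 rect mm [ 845.1 -626.7] [195.9 284.5] 0.0
px 22 z 0.1666 rect mm [ 778.8 -505.5] [21.9  6.8] 54.83
px 635 z 0.1703 rect mm [ 889.7 -190. ] [55.6 54.4] 23.13
[[ 0.02369254 -0.99971715  0.00206751]
 [-0.98272391 -0.02366943 -0.18355783]
 [ 0.18355485  0.00231716 -0.98300674]] [-0.038719    0.56849272  1.14825364] 477.8702967904517 [[-0.47351782  0.88066172  0.0146907 ]
 [ 0.74211423  0.40789542 -0.53187197]
 [-0.47439156 -0.24094868 -0.84669734]] [ 0.28312624 -0.35757099  1.4351757 ]
```

View pics/c1.png

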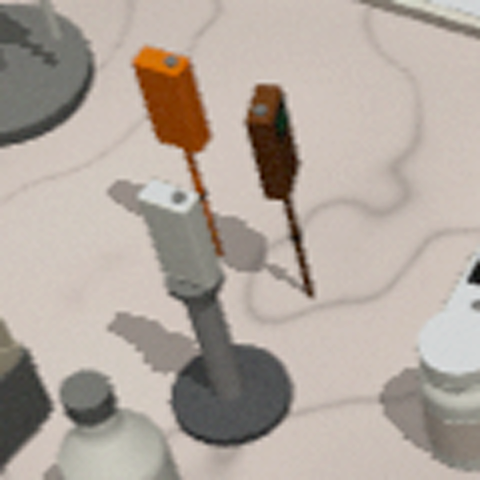

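The crop shows the white thermometer upright in the grey stand (186,160 in the scene view), with the orange and brown ones behind it. The choice is confirmed. Now moving above the cover handle.

```bash
python3 -m creep '[[[-1,0,0,0,0,0,-6.45],[-1,0,0,0,0,0,-6.45],[-1,0,0,0,0,0,-6.45],[-1,-0.0285,-0.0335,0,0,0,0],[-1,-0.0285,-0.0335,0,0,0,0],[-1,-0.0285,-0.0335,0,0,0,0],[-1,-0.0285,-0.0335,0,0,0,0],[-1,-0.0285,-0.0335,0,0,0,0],[-1,-0.0285,-0.0335,0,0,0,0],[-1,-0.0285,-0.0335,0,0,0,0]]]' 60
python3 -m creep '[[[-1,-0.0285,-0.0335,0,0,0,0],[-1,-0.0285,-0.0335,0,0,0,0],[-1,-0.0285,-0.0335,0,0,0,0],[-1,-0.0285,-0.0335,0,0,0,0],[-1,-0.0285,-0.0335,0,0,0,0],[-1,0,0,0,0,0,0],[-1,0,0,0,0,0,0]]]'
cat >> h.py <<'E'
def go(target,yawdeg):
    s=observe(); Rt=Ro.from_euler('xyz',s['tool_rot']).as_matrix()
    Rg=Ro.from_euler('xyz',[180,0,yawdeg],degrees=True).as_matrix()
    d=np.array(target)-s['position']
    print('t',s['clock'],'pos',s['position'].round(4),'rpy',np.degrees(s['tool_rot']).round(2))
    print('turn first (tool deg)',np.degrees(Ro.from_matrix(Rt.T@Rg).as_rotvec()).round(2),'then shift',(Rg.T@d).round(4))
E
python3 - <<'E'
from h import *
s=observe(); f=grab_frame('wrist'); C=cloud(f,s); ok=f['range_z']>0
cv2.imwrite('pics/w1.png',f['image'][:,:,::-1])
rects(C,ok); print('bar');rects(C,ok,.145,.16,100)
go([.541,.208,.127],182.2)
E
```

```text
clock: 2.2
position: [0.3935, 0.3693, 0.2315]
tool_rot: [3.141, 0.0, -3.103]
force: [-0.1, 0.7, 0.1]
grip_width: 0.0854
finger_force: 0.0
clock: 2.9
position: [0.5418, 0.208, 0.2311]
tool_rot: [-3.142, -0.0, -3.105]
force: [-0.2, 0.2, 0.0]
grip_width: 0.0854
finger_force: 0.0
px 56201 z 0.1121 rect mm [542.1 208. ] [230.4 165.6] 2.2
px 40675 z 0.112 rect mm [553.2  -6.4] [231.9 155.1] 2.91
bar
px 3180 z 0.1528 rect mm [541.8 207.9] [111.6  14. ] 2.12
t 2.95 pos [0.5412 0.2091 0.2312] rpy [ 1.7999e+02 -2.0000e-02 -1.7778e+02]
turn first (tool deg) [ 0.01 -0.02  0.02] then shift [ 0.0002 -0.0011  0.1042]
```

View pics/w1.png

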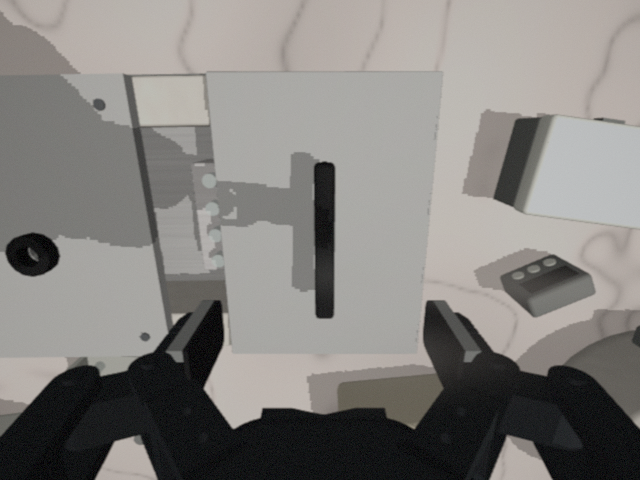

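The wrist view shows the bar centred at (324,240), the gap around column 180 and the port at (32,254). Descending and gripping the bar.

```bash
python3 -m creep '[[[-1,0,-0.001,0.035,0,0,0],[-1,0,0,0.035,0,0,0],[-1,0,0,0.02,0,0,0],[-1,0,0,0.012,0,0,0],[-1,0,0,0,0,0,0],[1,0,0,0,0,0,0],[1,0,0,0,0,0,0],[1,0,0,0,0,0,0],[1,0,0,0,0,0,0],[1,0,0,0,0,0,0]]]' 60
python3 -m creep '[[[1,0,0,0,0,0,0],[1,0,0,0,0,0,0],[1,0,0,0,0,0,0]]]'
```

```text
clock: 3.95
position: [0.5416, 0.208, 0.1298]
tool_rot: [3.141, 0.001, -3.103]
force: [-7.3, -8.9, 38.3]
grip_width: 0.0131
finger_force: 60.4
clock: 4.25
position: [0.5416, 0.208, 0.1299]
tool_rot: [3.141, 0.001, -3.103]
force: [-3.1, -0.8, 7.0]
grip_width: 0.013
finger_force: 59.2
```

```bash
python3 -m creep '[[[1,0,-0.007,0,0,0,-0.25],[1,0,-0.008,0,0,0,-0.25],[1,0,-0.008,0,0,0,-0.25],[1,0,-0.008,0,0,0,0],[1,0,-0.008,0,0,0,0],[1,-0.001,-0.008,0,0,0,0],[1,0,-0.003,0,0,0,0],[1,0,0,0,0,0,0],[1,0,0,0,0,0,0],[1,0,0,0,0,0,0]]]'
python3 - <<'E'
from h import *
s=observe(); f=grab_frame('wrist'); C=cloud(f,s); ok=f['range_z']>0
cv2.imwrite('pics/w2.png',f['image'][:,:,::-1])
rects(C,ok); f=grab_frame('top');C=cloud(f);rects(C,(f['range_z']>0)&(abs(C[...,1])<.33)); go([.545,.1534,.13],182.95)
E
```

```text
clock: 5.25
position: [0.5454, 0.1578, 0.1299]
tool_rot: [3.142, 0.001, -3.09]
force: [0.5, -1.3, 7.9]
grip_width: 0.0132
finger_force: 59.4
px 57655 z 0.1121 rect mm [556.3  36.3] [ 90.3 251.4] 77.21
px 99692 z 0.1121 rect mm [511.2 155.1] [160.9 165.6] 2.78
px 678 z 0.1137 rect mm [880.6 299.2] [72.7 69.2] 6.12
px 6543 z 0.1128 rect mm [551.1 -13.5] [231.1 170.2] 3.01
px 1948 z 0.1127 rect mm [546.1 107.6] [231.5  67.8] 4.61
t 5.35 pos [0.5453 0.1578 0.1298] rpy [-1.8000e+02  6.0000e-02 -1.7704e+02]
turn first (tool deg) [-0.    0.06  0.01] then shift [ 0.0006 -0.0044 -0.0002]
```

View pics/w2.png

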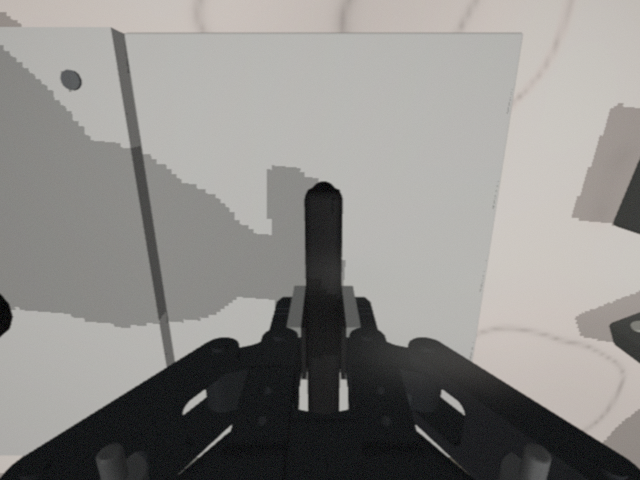

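The wrist view shows a parallel gap of about 5 mm along the seam, columns 112–125 at the top and 163–173 at the bottom. The loose half sits about 2 mm toward -x (row 33 against 28). Closing the gap gently.

```bash
python3 -m creep '[[[1,-0.001,-0.001,0,0,0,0],[1,-0.001,-0.001,0,0,0,0],[1,0,-0.001,0,0,0,0],[1,0,-0.001,0,0,0,0],[1,0,-0.001,0,0,0,0],[1,0,0,0,0,0,0]]]'
python3 -m creep '[[[1,0,-0.0007,0,0,0,0],[1,0,-0.0006,0,0,0,0],[1,0,0,0,0,0,0]]]'
```

```text
clock: 5.95
position: [0.5473, 0.1541, 0.1298]
tool_rot: [3.14, 0.001, -3.089]
force: [-1.7, 5.7, 7.5]
grip_width: 0.0132
finger_force: 59.3
clock: 6.25
position: [0.5475, 0.1532, 0.1299]
tool_rot: [3.14, 0.001, -3.089]
force: [-0.1, 7.2, 6.2]
grip_width: 0.0127
finger_force: 59.1
```

```bash
python3 -m creep '[[[1,0,-0.0008,0,0,0,0],[1,0,-0.0007,0,0,0,0],[1,0,0,0,0,0,0]]]'
python3 - <<'E'
from h import *
s=observe(); f=grab_frame('wrist'); C=cloud(f,s); ok=f['range_z']>0
cv2.imwrite('pics/w3.png',f['image'][:,:,::-1]); rects(C,ok)
E
```

```text
clock: 6.55
position: [0.5475, 0.1532, 0.1299]
tool_rot: [3.138, 0.002, -3.088]
force: [0.2, 14.5, 3.9]
grip_width: 0.0129
finger_force: 59.0
px 159445 z 0.1121 rect mm [548.4  96.1] [232.3 278.2] 2.37
```

View pics/w3.png

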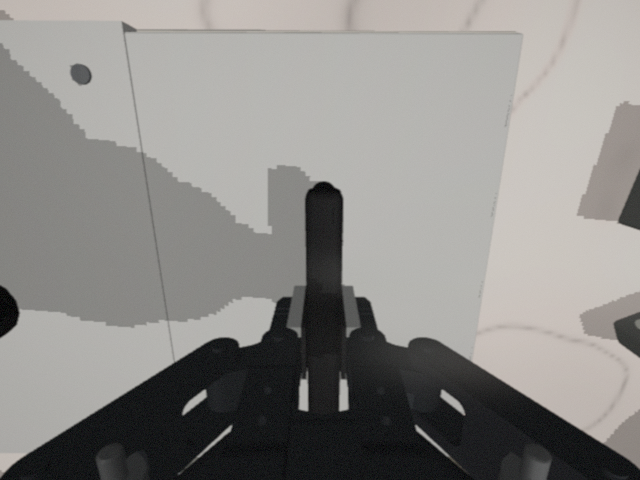

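The seam is closed (thin line from (128,30) to (174,360)). The loose half's top edge is at row 31 against 22 for the fixed half. Image up is -x, so I shifted it the wrong way. I'll measure the offset and correct it.

```bash
cat > off.py <<'E'
from h import *
s=observe(); f=grab_frame('wrist'); C=cloud(f,s); ok=(f['range_z']>0)&(abs(C[...,2]-.112)<.005)
P=C[ok][:,:2]-np.array([.549,.071]); a=np.radians(2.95); Q=P@np.array([[np.cos(a),-np.sin(a)],[np.sin(a),np.cos(a)]])*1000
for lo,hi in((-60,-40),(-40,-20),(-20,-8),(8,20),(20,40),(40,60),(80,110)):
    q=Q[(Q[:,1]>lo)&(Q[:,1]<hi)]; e=[q[(q[:,1]>b)&(q[:,1]<b+2),0].min() for b in range(lo,hi,2)]
    print(lo,hi,'min x',np.median(e).round(2))
E
python3 off.py
```

```text
-60 -40 min x -115.68
-40 -20 min x -115.68
-20 -8 min x -115.53
8 20 min x -111.72
20 40 min x -111.71
40 60 min x -111.82
80 110 min x -111.48
```

```bash
python3 -m creep '[[[1,0,0.0025,0,0,0,0],[1,0.002,0,0,0,0,0],[1,0.002,0,0,0,0,0],[1,0,0,0,0,0,0],[1,0,-0.001,0,0,0,0],[1,0,-0.0015,0,0,0,0],[1,0,0,0,0,0,0],[1,0,0,0,0,0,0]]]'
python3 off.py
```

```text
clock: 7.45
position: [0.5438, 0.1529, 0.1299]
tool_rot: [3.138, 0.002, -3.088]
force: [2.8, 15.3, 2.5]
grip_width: 0.0128
finger_force: 59.5
-60 -40 min x -115.42
-40 -20 min x -115.54
-20 -8 min x -115.56
8 20 min x -115.36
20 40 min x -115.44
40 60 min x -115.5
80 110 min x -115.13
```

The cover is flush and aligned to within 0.2 mm. Relaxing the push, releasing, lifting and heading over the port.

```bash
python3 -m creep '[[[1,0,0.001,0,0,0,0],[1,0,0,0,0,0,0],[-1,0,0,0,0,0,0],[-1,0,0,0,0,0,0],[-1,0,0,0,0,0,0],[-1,0,0,0,0,0,0],[-1,0,0,-0.03,0,0,0],[-1,0,0,-0.04,0,0,0],[-1,0,0,-0.045,0,0,0],[-1,0,0,-0.005,0,0,0]]]'
python3 off.py
python3 - <<'E'
from h import *
s=observe(); f=grab_frame('wrist'); C=cloud(f,s); ok=f['range_z']>0
cv2.imwrite('pics/w4.png',f['image'][:,:,::-1]); rects(C,ok)
go([.566,-.02,.25],182.95)
E
```

```text
clock: 8.5
position: [0.5449, 0.1514, 0.2543]
tool_rot: [3.14, 0.006, -3.09]
force: [0.5, -0.9, 0.0]
grip_width: 0.0853
finger_force: 0.0
-60 -40 min x -115.55
-40 -20 min x -115.51
-20 -8 min x -115.46
8 20 min x -114.83
20 40 min x -114.85
40 60 min x -114.8
80 110 min x -114.72
px 99565 z 0.1121 rect mm [548.6  67. ] [230.3 336.8] 2.89
t 8.6 pos [0.5436 0.1511 0.2505] rpy [ 1.7997e+02  1.2000e-01 -1.7703e+02]
turn first (tool deg) [0.03 0.12 0.02] then shift [-0.0136 -0.172   0.0005]
```

View pics/w4.png

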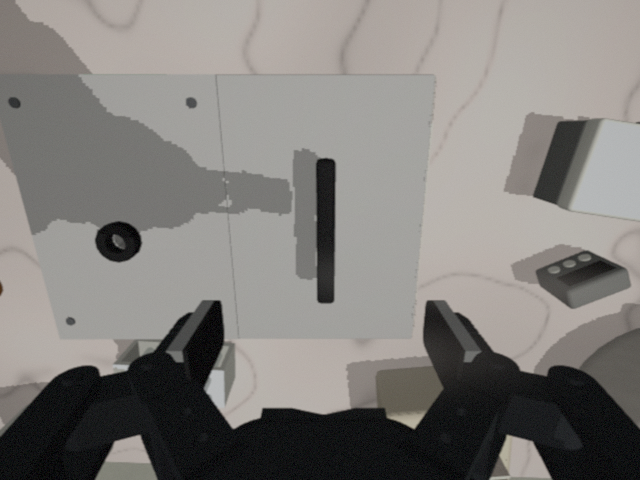

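Seam flush in the view (line at columns 218–238). Now over the port to measure it, with the gripper turned ready for the thermometer.

```bash
python3 -m creep '[[[-1,-0.0027,-0.0344,0,0,0,0],[-1,-0.0027,-0.0344,0,0,0,0],[-1,-0.0027,-0.0344,0,0,0,0],[-1,-0.0027,-0.0344,0,0,0,0],[-1,-0.0027,-0.0344,0,0,0,0],[-1,0,0,0,0,0,8.5],[-1,0,0,0,0,0,8.5],[-1,0,0,0,0,0,8.5],[-1,0,0,0,0,0,8.5],[-1,0,0,0,0,0,8.5]]]'
python3 -m creep '[[[-1,0,0,0,0,0,8.5],[-1,0,0,0,0,0,8.5],[-1,0,0,0,0,0,8.5],[-1,0,0,0,0,0,8.5],[-1,0,0,0,0,0,8.5],[-1,0,0,0,0,0,4],[-1,0,0,0,0,0,0],[-1,0,0,0,0,0,0]]]'
cat > port.py <<'E'
from h import *
from scipy.optimize import least_squares
s=observe(); f=grab_frame('wrist'); C=cloud(f,s); ok=f['range_z']>0
q=tip_of(f,'port_rim')
for r in q[:2]: print(r['confidence'],r['position'],w(f,*r['position'],z=.125,s=s).round(4))
m=(ok&(abs(C[...,2]-.125)<.005)&(np.hypot(C[...,0]-.565,C[...,1]+.02)<.03)).astype(np.uint8)
n,l,st,_=cv2.connectedComponentsWithStats(m); i=1+np.argmax(st[1:,4])
cs,h=cv2.findContours((l==i).astype(np.uint8),cv2.RETR_CCOMP,cv2.CHAIN_APPROX_NONE)
for c in cs:
    if len(c)<25: continue
    e=cv2.fitEllipse(c)[0]; W=np.array([w(f,u,v,z=.125,s=s)[:2] for u,v in c[:,0]])
    k=least_squares(lambda p:np.hypot(*(W-p[:2]).T)-p[2],[.565,-.02,.015],loss='soft_l1',f_scale=.001).x
    print('contour',len(c),np.round(e,1),'circle',k.round(4))
go([.538,-.391,.28],93)
E
python3 port.py
```

```text
clock: 9.6
position: [0.5649, -0.0201, 0.2477]
tool_rot: [-3.14, -0.001, 2.445]
force: [-0.6, -0.8, -0.9]
grip_width: 0.0852
finger_force: 0.0
clock: 10.4
position: [0.5652, -0.02, 0.2484]
tool_rot: [-3.14, 0.0, 1.643]
force: [-0.2, -0.2, -0.5]
grip_width: 0.0852
finger_force: 0.0
contour 116 [326.7 228.5] circle [ 0.5684 -0.0205  0.0164]
contour 55 [326.6 228.7] circle [ 0.5684 -0.0204  0.0079]
t 10.5 pos [ 0.5654 -0.0201  0.2488] rpy [-1.7996e+02  1.0000e-02  9.4080e+01]
turn first (tool deg) [-0.04  0.01  1.08] then shift [-0.369  -0.0468 -0.0312]
```

```bash
python3 -m creep '[[[-1,0,0,-0.031,0,0,1.1],[-1,-0.041,-0.0052,0,0,0,0],[-1,-0.041,-0.0052,0,0,0,0],[-1,-0.041,-0.0052,0,0,0,0],[-1,-0.041,-0.0052,0,0,0,0],[-1,-0.041,-0.0052,0,0,0,0],[-1,-0.041,-0.0052,0,0,0,0],[-1,-0.041,-0.0052,0,0,0,0],[-1,-0.041,-0.0052,0,0,0,0],[-1,-0.041,-0.0052,0,0,0,0]]]'
python3 -m creep '[[[-1,0,0,0,0,0,0],[-1,0,0,0,0,0,0]]]'
cat > th.py <<'E'
from h import *
s=observe(); f=grab_frame('wrist'); C=cloud(f,s); ok=(f['range_z']>0)&(np.hypot(C[...,0]-.538,C[...,1]+.391)<.05)
rects(C,ok,.188,.205,50)
cv2.imwrite('pics/w5.png',f['image'][:,:,::-1])
go([.538,-.391,.146],93)
E
python3 th.py
```

```text
clock: 11.5
position: [0.5369, -0.3926, 0.2801]
tool_rot: [-3.142, -0.0, 1.622]
force: [0.7, 0.1, -0.2]
grip_width: 0.0852
finger_force: 0.0
clock: 11.7
position: [0.5367, -0.3918, 0.2797]
tool_rot: [-3.141, -0.0, 1.62]
force: [1.1, -0.2, -0.0]
grip_width: 0.0852
finger_force: 0.0
px 1205 z 0.1948 rect mm [ 539.3 -393.1] [19.1 33.4] 5.65
t 11.75 pos [ 0.5373 -0.3906  0.2799] rpy [-1.7998e+02 -4.0000e-02  9.2910e+01]
turn first (tool deg) [-0.02 -0.04 -0.09] then shift [-0.0005  0.0007  0.1339]
```

View pics/w5.png

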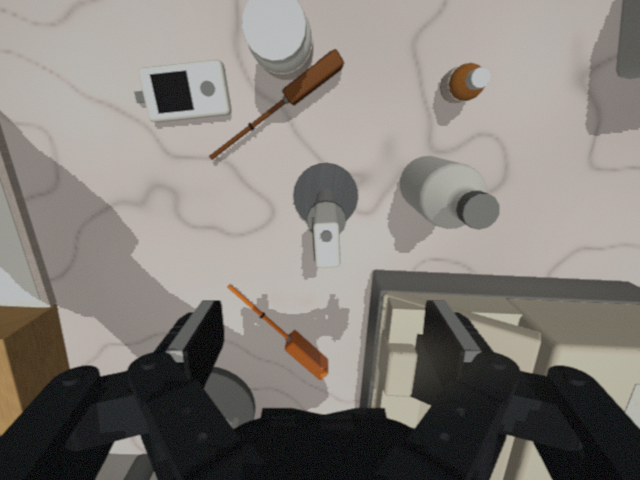

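The wrist view shows the white handle at (326,245) between the fingers, with the orange and brown ones well away. Descending to grip.

```bash
python3 -m creep '[[[-1,-0.0015,0.001,0,0,0,-2],[-1,0,0,0.03,0,0,0],[-1,0,0,0.04,0,0,0],[-1,0,0,0.035,0,0,0],[-1,0,0,0.02,0,0,0],[-1,0,0,0.009,0,0,0],[-1,0,0,0,0,0,0],[1,0,0,0,0,0,0],[1,0,0,0,0,0,0],[1,0,0,0,0,0,0]]]' 50
python3 -m creep '[[[1,0,0,0,0,0,0],[1,0,0,0,0,0,0],[1,0,0,0,0,0,0]]]'
python3 -c "
from h import *
f=grab_frame('scene');cv2.imwrite('pics/s2.png',cv2.resize(f['image'][80:240,120:280],(560,560))[:,:,::-1])"
```

```text
clock: 12.75
position: [0.5389, -0.3924, 0.1474]
tool_rot: [3.14, 0.001, 1.656]
force: [1.6, 0.1, 1.0]
grip_width: 0.0439
finger_force: 0.0
clock: 13.05
position: [0.5386, -0.3924, 0.1468]
tool_rot: [3.141, 0.0, 1.656]
force: [-0.5, 0.4, 6.2]
grip_width: 0.0169
finger_force: 48.8
```

View pics/s2.png

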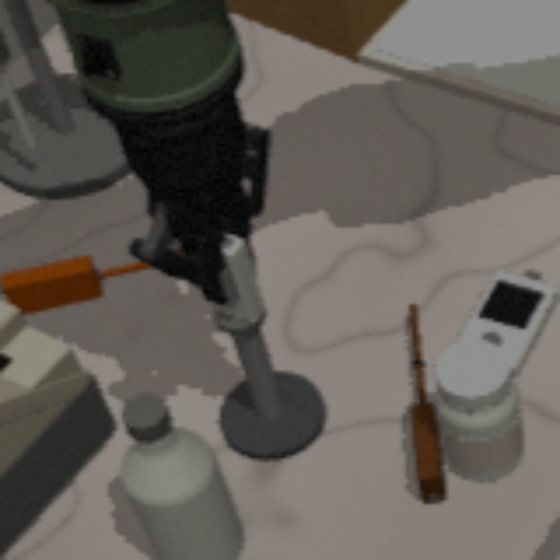

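The scene crop shows the white handle gripped at (235,280). The decoys have toppled on their own, away from my path. Lifting straight up.

```bash
python3 -m creep '[[[1,0,0,-0.008,0,0,0],[1,0,0,-0.015,0,0,0],[1,0,0,-0.025,0,0,0],[1,0,0,-0.025,0,0,0],[1,0,0,-0.025,0,0,0],[1,0,0,-0.025,0,0,0],[1,0,0,-0.025,0,0,0],[1,0,0,-0.02,0,0,0],[1,0,0,-0.007,0,0,0],[1,0,0,0,0,0,0]]]'
cat > held.py <<'E'
from h import *
s=observe(); print(s['position'].round(4),np.degrees(s['tool_rot']).round(2),s['finger_force'])
Rt=Ro.from_euler('xyz',s['tool_rot']).as_matrix()
for n in('scene','top','wrist'):
    f=grab_frame(n)
    for t in('thermo_ring','thermo_tip'):
        zz=s['position'][2]-.164+(.06 if t=='thermo_ring' else 0)+.034
        for r in tip_of(f,t)[:3]:
            X=w(f,*r['position'],z=zz,s=s); Y=w(f,*r['position'],s=s)
            print(n,t,round(r['confidence'],2),np.round(r['position'],1),'plane',X.round(4),'range',Y.round(4))
    cv2.imwrite(f'pics/h_{n}_{s["clock"]:.1f}.png',f['image'][:,:,::-1])
E
python3 held.py; python3 -c "from h import *; go([.5684,-.0205,.316],94)"; ls pics
```

```text
clock: 14.1
position: [0.5386, -0.3925, 0.3225]
tool_rot: [3.14, 0.001, 1.656]
force: [0.4, 0.4, -2.1]
grip_width: 0.0175
finger_force: 48.8
[ 0.5386 -0.3925  0.3225] [1.7992e+02 6.0000e-02 9.4880e+01] 48.77709209918976
scene thermo_ring 0.88 [167.4 155.2] plane [ 0.6074 -0.3635  0.2525] range [ 0.4602 -0.552   0.0133]
scene thermo_ring 0.8 [237.5 181. ] plane [ 0.5945 -0.1932  0.2525] range [ 0.4365 -0.335   0.0025]
scene thermo_ring 0.73 [177.8 128.7] plane [ 0.533  -0.3922  0.2525] range [ 3.533e-01 -6.006e-01  2.000e-04]
scene thermo_tip 0.86 [185.1 150.2] plane [ 0.5381 -0.3846  0.1925] range [ 0.4255 -0.5149  0.0203]
scene thermo_tip 0.85 [181.6 148.4] plane [ 0.5375 -0.3951  0.1925] range [ 0.5402 -0.392   0.1965]
scene thermo_tip 0.49 [236.8 167.2] plane [ 0.5235 -0.2509  0.1925] range [ 0.4084 -0.3529  0.0213]
top thermo_ring 0.76 [495.6 238.8] plane [ 0.5379 -0.3888  0.2525] range [ 0.5379 -0.3887  0.2527]
top thermo_ring 0.7 [434.1 289.8] plane [ 0.4286 -0.2583  0.2525] range [ 0.4477 -0.3133  0.0182]
top thermo_tip 0.75 [448.6 307.3] plane [ 0.3966 -0.3029  0.1925] range 
[... 300 characters left out ...]
[ 0.5387 -0.3911  0.2548]
wrist thermo_ring 0.48 [261.6 300.5] plane [ 0.5001 -0.4324  0.2525] range [ 0.4654 -0.557   0.0241]
wrist thermo_tip 0.94 [218.7 154.7] plane [ 0.4542 -0.3425  0.1925] range [ 0.3994 -0.3608  0.0015]
wrist thermo_tip 0.82 [325.7 226.2] plane [ 0.5414 -0.3926  0.1925] range [ 0.5413 -0.3913  0.1972]
wrist thermo_tip 0.69 [231.3 269. ] plane [ 0.4643 -0.4373  0.1925] range [ 0.4169 -0.5213  0.0029]
t 14.55 pos [ 0.5384 -0.3922  0.3209] rpy [-1.7997e+02 -2.0000e-02  9.4880e+01]
turn first (tool deg) [-0.03 -0.02  0.88] then shift [0.3687 0.0559 0.0049]
c1.png
h_scene_14.1.png
h_top_14.1.png
h_wrist_14.1.png
s2.png
scene0.png
top0.png
w1.png
w2.png
w3.png
w4.png
w5.png
```

```bash
python3 -m creep '[[[1,0.02,0.003,0,0,0,0.9],[1,0.04,0.006,0,0,0,0],[1,0.045,0.007,0,0,0,0],[1,0.045,0.007,0,0,0,0],[1,0.045,0.007,0,0,0,0],[1,0.045,0.007,0,0,0,0],[1,0.045,0.007,0,0,0,0],[1,0.042,0.006,0,0,0,0],[1,0.028,0.004,0,0,0,0],[1,0.013,0.002,0,0,0,0]]]'
python3 -m creep '[[[1,0,0,0,0,0,0],[1,0,0,0,0,0,0],[1,0,0,0,0,0,0]]]'
cat > stem.py <<'E'
from h import *
from scipy.optimize import least_squares
import sys
px,py=.5675,-.0205
for n in('wrist','scene','top'):
    s=observe(); f=grab_frame(n); C=cloud(f,s); ok=f['range_z']>0
    if n=='wrist': print(s['position'].round(4),np.degrees(s['tool_rot']).round(2)); p0=s['position']
    ztop=p0[2]-.164+.14
    m=ok&(C[...,2]>.135)&(C[...,2]<ztop)&(np.hypot(C[...,0]-p0[0],C[...,1]-p0[1])<.02)
    P=C[m]; cam=(-np.array(f['R']).T@np.array(f['t'])) if 'R' in f else None
    if cam is None:
        T=np.array(f['T_tool_cam']); cam=Ro.from_euler('xyz',s['tool_rot']).as_matrix()@T[:3,3]+s['position']
    if len(P)>20:
        z0=P[:,2].min(); print(n,'stem n',len(P),'zmin',z0.round(4))
        d=P-cam; d/=np.linalg.norm(d,axis=1)[:,None]
        for lo in np.arange(z0,P[:,2].max(),.02):
            q=(P[:,2]>=lo)&(P[:,2]<lo+.02)
            if q.sum()>3:
                h=P[q].mean(0); r=(h-cam)[:2]; print('   z',h[2].round(4),'axis',(h[:2]+.0025*r/np.linalg.norm(r)).round(4),q.sum())
    m=(ok&(abs(C[...,2]-.125)<.006)&(np.hypot(C[...,0]-px,C[...,1]-py)<.03)).astype(np.uint8)
    c=[k for k in cv2.findContours(m,cv2.RETR_CCOMP,cv2.CHAIN_APPROX_NONE)[0] if len(k)>15]
    for k in c:
        W=np.array([w(f,u,v,z=.125,s=s)[:2] for u,v in k[:,0]])
        R=.017 if np.ptp(W[:,0])>.024 else .008
        e=least_squares(lambda p:np.hypot(*(W-p).T)-R,[px,py],loss='soft_l1',f_scale=.001); print('   port',n,len(k),R,e.x.round(4))
    for t in ('thermo_ring','thermo_tip','port_rim'):
        for r in tip_of(f,t)[:4]:
            X=w(f,*r['position'],s=s,z=.125 if t=='port_rim' else None)
            if np.hypot(X[0]-px,X[1]-py)<.04: print('  ',t,round(r['confidence'],2),np.round(r['position'],1),X.round(4))
    cv2.imwrite(f'pics/p_{n}_{s["clock"]:.1f}.png',f['image'][:,:,::-1])
E
python3 stem.py
```

```text
clock: 15.55
position: [0.5685, -0.0182, 0.3211]
tool_rot: [-3.141, -0.001, 1.644]
force: [0.4, -1.4, -1.0]
grip_width: 0.0175
finger_force: 48.8
clock: 15.85
position: [0.5684, -0.023, 0.3213]
tool_rot: [3.142, 0.001, 1.638]
force: [0.3, 0.3, -1.0]
grip_width: 0.0174
finger_force: 48.8
[ 0.5684 -0.023   0.3213] [1.800e+02 3.000e-02 9.386e+01]
wrist stem n 290 zmin 0.1887
   z 0.1995 axis [ 0.5696 -0.0245] 47
   z 0.219 axis [ 0.5694 -0.0245] 60
   z 0.2369 axis [ 0.5694 -0.0244] 58
   z 0.254 axis [ 0.5695 -0.0246] 125
   port wrist 93 0.017 [ 0.5686 -0.0205]
   port wrist 46 0.008 [ 0.5686 -0.0204]
   thermo_ring 0.79 [322.3 251.2] [ 0.5683 -0.0217  0.2562]
   thermo_tip 0.69 [292.  408.8] [ 0.5605 -0.0144  0.3944]
   thermo_tip 0.68 [325.8 227.5] [ 0.5709 -0.0215  0.201 ]
   port_rim 0.63 [323.  205.4] [ 0.5686 -0.0203  0.125 ]
scene stem n 87 zmin 0.1913
   z 0.1997 axis [ 0.5679 -0.0236] 12
   z 0.2222 axis [ 0.5677 -0.0231] 16
   z 0.2429 axis [ 0.5675 -0.0231] 20
   z 0.2607 axis [ 0.5674 -0.0237] 20
   z 0.2815 axis [ 0.568  -0.0232] 16
   port scene 41 0.017 [ 0.5693 -0.0205]
   port scene 18 0.008 [ 0.5688 -0.0198]
   thermo_tip 0.63 [314.  221.1] [ 0.5708 -0.0254  0.1939]
   port_rim 0.92 [313.1 237.9] [ 0.5695 -0.0277  0.125 ]
```

The stem hangs vertical and needs about +3.6 mm in y. Tip is about 64 mm above the rim. Correcting, lowering to just above the rim and re-measuring.

```bash
python3 -m creep '[[[1,0.0036,0,0,0,0,0],[1,0,0,0.015,0,0,0],[1,0,0,0.02,0,0,0],[1,0,0,0.012,0,0,0],[1,0,0,0.005,0,0,0],[1,0,0,0,0,0,0],[1,0,0,0,0,0,0],[1,0,0,0,0,0,0]]]'
python3 stem.py
```

```text
clock: 17.25
position: [0.5685, -0.0177, 0.27]
tool_rot: [3.141, -0.0, 1.64]
force: [0.4, 0.2, -0.9]
grip_width: 0.0175
finger_force: 48.8
[ 0.5685 -0.0177  0.27  ] [179.94  -0.    93.97]
wrist stem n 289 zmin 0.1383
   z 0.149 axis [ 0.5699 -0.0191] 51
   z 0.1687 axis [ 0.5696 -0.0192] 60
   z 0.1874 axis [ 0.5696 -0.019 ] 59
   z 0.2029 axis [ 0.5697 -0.0193] 119
   port wrist 160 0.017 [ 0.5684 -0.0202]
   thermo_ring 0.81 [320.8 252.5] [ 0.5676 -0.0173  0.2052]
   thermo_tip 0.86 [326.2 227.2] [ 0.5716 -0.0165  0.1476]
   port_rim 0.93 [323.7 221.8] [ 0.5697 -0.0181  0.125 ]
scene stem n 80 zmin 0.1394
   z 0.1493 axis [ 0.5676 -0.019 ] 16
   z 0.1695 axis [ 0.5679 -0.0193] 13
   z 0.1896 axis [ 0.5678 -0.0193] 18
   z 0.2071 axis [ 0.5676 -0.0192] 17
   z 0.2296 axis [ 0.5669 -0.0188] 15
   port scene 59 0.017 [ 0.5689 -0.0206]
   thermo_ring 0.83 [316.7 220. ] [ 0.5707 -0.0191  0.2022]
   thermo_tip 0.84 [317.5 236.9] [ 0.561  -0.021   0.1225]
   port_rim 0.96 [317.2 237.1] [ 0.5632 -0.0207  0.125 ]
```

```bash
python3 -m creep '[[[1,-0.0013,0,0,0,0,0],[1,0,0,0,0,0,0],[1,0,0,0,0,0,0],[1,0,0,0,0,0,0],[1,0,0,0.003,0,0,0]]]'
python3 stem.py
python3 - <<'E'
import cv2,glob,numpy as np
a=sorted(glob.glob('pics/p_wrist*'))[-1];b=sorted(glob.glob('pics/p_scene*'))[-1]
A=cv2.imread(a)[160:300,250:390];B=cv2.imread(b)[180:260,277:357]
cv2.imwrite('pics/comp.png',cv2.convertScaleAbs(np.hstack([cv2.resize(A,(400,400)),cv2.resize(B,(400,400))]),alpha=1.6)); print(a,b)
E
```

```text
clock: 18.35
position: [0.5685, -0.019, 0.2665]
tool_rot: [3.141, -0.0, 1.64]
force: [-0.2, -0.5, -1.0]
grip_width: 0.0176
finger_force: 48.8
[ 0.5685 -0.019   0.2665] [179.96  -0.    93.98]
wrist stem n 290 zmin 0.136
   z 0.1459 axis [ 0.5698 -0.0204] 51
   z 0.1659 axis [ 0.5695 -0.0205] 64
   z 0.1883 axis [ 0.5696 -0.0204] 86
   z 0.2005 axis [ 0.5696 -0.0205] 89
   port wrist 161 0.017 [ 0.5685 -0.0202]
   thermo_ring 0.76 [321.1 250.1] [ 0.5677 -0.0179  0.1989]
   thermo_ring 0.52 [254.  345.2] [ 0.5464 -0.0094  0.3158]
   thermo_tip 0.56 [324.3 227.6] [ 0.5699 -0.0168  0.1489]
   port_rim 0.82 [320. 223.] [ 0.5665 -0.0197  0.125 ]
scene stem n 77 zmin 0.1361
   z 0.1456 axis [ 0.5688 -0.0197] 10
   z 0.1674 axis [ 0.5676 -0.02  ] 15
   z 0.1877 axis [ 0.5674 -0.0202] 16
   z 0.2051 axis [ 0.5678 -0.0208] 17
   z 0.226 axis [ 0.568  -0.0202] 18
   port scene 59 0.017 [ 0.5693 -0.0205]
   thermo_tip 0.57 [315.  237.4] [ 0.5627 -0.0265  0.1187]
   port_rim 0.65 [316.1 237.8] [ 0.566  -0.0219  0.125 ]
pics/p_wrist_18.4.png pics/p_scene_18.6.png
```

View pics/comp.png

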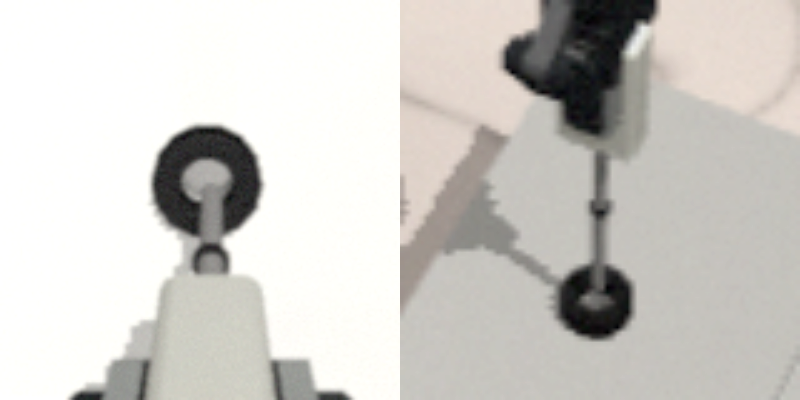

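The composite shows the tip just above the bore. In the wrist crop the stem is at column 213 against bore centre 206. In the scene crop it is at 599 against 596. A small shift of about -1.2 mm in x and -0.9 mm in y, then lowering in.

```bash
python3 -m creep '[[[1,-0.0008,-0.0012,0,0,0,0],[1,0,0,0,0,0,0],[1,0,0,0.005,0,0,0],[1,0,0,0.008,0,0,0],[1,0,0,0.01,0,0,0],[1,0,0,0.007,0,0,0],[1,0,0,0,0,0,0],[1,0,0,0,0,0,0]]]'
python3 stem.py
```

```text
clock: 19.75
position: [0.5671, -0.0199, 0.2362]
tool_rot: [-3.141, 0.0, 1.64]
force: [1.0, 1.0, -1.1]
grip_width: 0.0172
finger_force: 48.8
[ 0.5671 -0.0199  0.2362] [-1.7998e+02  1.0000e-02  9.3970e+01]
wrist stem n 208 zmin 0.1353
   z 0.1457 axis [ 0.5681 -0.0214] 69
   z 0.1667 axis [ 0.5682 -0.0215] 126
   z 0.1773 axis [ 0.5681 -0.0211] 13
   port wrist 23 0.008 [ 0.5706 -0.0264]
   port wrist 176 0.017 [ 0.5684 -0.0201]
   thermo_ring 0.7 [323.1 251. ] [ 0.5675 -0.0184  0.1713]
   thermo_tip 0.94 [324.4 224.7] [ 0.5686 -0.0181  0.1088]
   port_rim 0.78 [325.6 233.5] [ 0.5696 -0.0206  0.125 ]
scene stem n 52 zmin 0.1356
   z 0.144 axis [ 0.5668 -0.0222] 14
   z 0.1654 axis [ 0.5662 -0.0213] 17
   z 0.1873 axis [ 0.5673 -0.0205] 12
   z 0.1998 axis [ 0.5661 -0.0213] 9
   port scene 66 0.017 [ 0.5692 -0.0201]
   thermo_ring 0.68 [318.1 227.4] [ 0.5627 -0.0194  0.164 ]
   thermo_ring 0.64 [314.3 245. ] [ 0.5829 -0.0173  0.1218]
   thermo_tip 0.69 [314.7 242.7] [ 0.5784 -0.0188  0.124 ]
   port_rim 0.83 [316.  239.5] [ 0.5701 -0.02    0.125 ]
```

```bash
python3 -m creep '[[[1,0.0005,0.0005,0,0,0,0],[1,0,0,0.005,0,0,0],[1,0,0,0.01,0,0,0],[1,0,0,0.01,0,0,0],[1,0,0,0.008,0,0,0],[1,0,0,0.004,0,0,0],[1,0,0,0.002,0,0,0],[1,0,0,0,0,0,0],[1,0,0,0,0,0,0],[1,0,0,0,0,0,0]]]'
python3 stem.py
```

```text
clock: 21.35
position: [0.5678, -0.0193, 0.1976]
tool_rot: [3.141, -0.0, 1.64]
force: [0.8, -0.5, -1.2]
grip_width: 0.0172
finger_force: 48.8
[ 0.5678 -0.0193  0.1976] [179.97  -0.    93.98]
wrist stem n 23 zmin 0.1352
   z 0.1376 axis [ 0.5689 -0.0205] 23
   port wrist 42 0.008 [ 0.5697 -0.0271]
   port wrist 172 0.017 [ 0.5684 -0.0206]
   thermo_ring 0.72 [322.1 251.3] [ 0.5676 -0.0186  0.1313]
   port_rim 0.69 [323.2 248.2] [ 0.5684 -0.0186  0.125 ]
   port scene 49 0.017 [ 0.5698 -0.0199]
   thermo_ring 0.67 [318.3 236.8] [ 0.5622 -0.0184  0.1265]
   port_rim 0.8 [316.6 236.1] [ 0.5615 -0.0231  0.125 ]
```

```bash
python3 -m creep '[[[1,0,0,0,0,0,0],[1,0,0,0,0,0,0],[1,0,0,0,0,0,0],[1,0,0,0,0,0,0]]]' && python3 -c "
from h import *
s=observe();print(abs(s['qd']).max(),s['force'],s['finger_force'],s['clock']);print(job_done())"
```

```text
clock: 22.35
position: [0.5676, -0.0193, 0.1973]
tool_rot: [3.142, 0.0, 1.64]
force: [-0.1, 0.2, -0.2]
grip_width: 0.0174
finger_force: 48.8
0.0022307363911184723 [-0.09300854  0.23352492 -0.20439626] 48.8376384973526 22.35
the job is handed in; nothing more can be done
None
```

I handed the job in at 22.35 s, but the verdict did not come back: the cover half measured flush and aligned to about 1 mm, and the thermometer is held still and upright with its ring about 1 mm from rim height and within about 2 mm of the bore axis (estimated), with no contact force showing.

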